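Prop the guard cover and wind up the speed trim

ROBOT

A 7-joint arm with a two-finger parallel gripper is mounted at the origin on the work surface. World frame = base frame: x ahead of the robot, y to its left, z up, the work surface at z = 0. Lengths are in m, angles in rad, forces in N, time in s.
With the tool pointing down it reaches from about 0.4 to 0.85 m from the base axis. Payload 4.5 kg.
Tool frame: the origin (TCP) lies on the centre line of the jaws, within the pads' length; the fingertips stand 14 mm ahead of it and the grasp point (between the pads) lies 5 mm behind it (r.tcp_to_tips is the z of the fingertips in the tool frame, in m); z points along the fingers, y is the direction in which the jaws open and shut (so a half turn about z gives the same grasp; the last joint's range is limited). The gripper opens to 88 mm and grips with 3 to 60 N. Pads are 18 mm wide; open, the fingers measure 123 mm over their backs; the gripper's body (75 mm by 187 mm) begins 45 mm behind the grasp point.
Start: joints at [1.178, 0.689, -0.195, 1.565, 0.157, 0.902, -0.215], TCP at [0.259, -0.569, 0.253] pointing down, gripper open.
Joint ranges: [-3.01, 3.01], [-0.46, 2.08], [-1.47, 1.51], [0.13, 2.56], [-1, 4.14], [0.04, 2.09], [-2.66, 2.66]. Speed limits (rad/s): [2.57, 2.57, 3.14, 3.14, 3.14, 3.14, 3.14].

INTERFACE

Orientations are given as a unit quaternion [x, y, z, w].
In Python, from plant import r, viewer gives the robot as it stands.
- The arm moves only by the shell command python3 -m inch 'ROWS' [FORCE]. ROWS is JSON, a list of rows, each a list of 3 entries, a list of its own where there are three numbers: the closure, from 0 (fully open) to 1 (shut), then the shift along the tool's x, y, z in cm, then the turn about the tool's z in degrees. In form: [[fingers, [x, y, z], yaw], ...]. A call has 1 to 20 rows; each row is the pose to reach, as a shift and turn from the pose commanded when the call began, along the tool's axes at that moment; what a row does not reach only later rows make up. A row lasts 1/10 s, in which the tool goes at most 50 mm and 8.59 degrees, less where a joint would pass 70% of its speed; a pose out of reach is approached as far as the arm can. A call with a gripper value outside its range is refused whole. The fingers move at their own pace and stop on an object; FORCE is the grip in N (left out, the last holds). Time passes only in rows, so rows that repeat a pose let the fingers close. It gives the time, the measured TCP pose, the force and the opening at its end, in the units of the state.
- r.get_state(): the state, without advancing time (a new reading comes with each control period).
- viewer.snapshot(name): name is "side" or "top" or "wrist"; returns the picture (420x560x3 uint8, red, green, blue); there is no depth.
- viewer.camera_params(name): a dict with "intrinsics" (3x3 intrinsics, pixels), "world_to_cam" (4x4, takes a point from world to camera coordinates). Camera axes: x right, y up, looking along -z (the intrinsics and any distortion apply to the point x, -y, -z); pixel columns grow to the right and rows downward; lengths in m; the calibration is good to about 2 mm. A picture is of the moment at which its call begins: read the wrist's pose just before it. camera_params takes no time and is no camera call; for the wrist camera it gives the pose at the moment of the call.
- r.finish_job(): hands the job in, once; it reports no verdict.
Trained networks look in the newest picture that a camera, given by its name, has taken for a name from the list of things; names that differ only in an ending like _2 or _b are one class to them, and where a whole thing is asked for, a point or a joint stands for the part that bears it (a point fixed in the world has none). Each returns a list of dicts, best first, with "p" (0 to 1); they miss things now and then, are a little off and sometimes report something else, mostly with a low value. They report only what shows in the picture. A call takes as long as a camera call.
- viewer.outline_of(camera, name): "pixels" (420x560 bool, what is visible of it) and "bbox" ([left, top, width, height] in pixels, round what is visible of it).
The state is a dict: "clock": time; "q": joint angles; "qd": joint speeds; "joint_torque": joint torques, N m; "tool_pos": TCP position; "eef_rot": TCP orientation; "contact_force": force on the tool from outside, world axes, zero at the start; "moment": the same for the moment, N m; "opening": opening from 0.0 (shut) to 1.0 (fully open).
Only numpy, scipy, OpenCV 4.12 (cv2) and the standard library are available. Lean on these libraries where they do the work, as an engineer would, in place of code of your own. Each camera call takes 0.05 s, during which the arm holds its last target.

TASK

Raise the speed-trim box's hinged steel cover by its handle until its stay catches in the lower notch, and let go so that it rests there; then take the cover afresh, raise it on until the stay rests in the upper notch, and let go. With the cover propped up, turn the bar knob beneath it clockwise as far as it will go, leave the cover propped on the upper notch, and leave the other things on the bench where they are.

Things in the scene. Friction and masses are not known exactly. Their poses are not given: they have to be found in the camera images.
- unit: Grey painted control box fixed to the bench, 200 x 150 mm, with the knob on its 40 mm high deck and 4 mm side walls (inner faces at y = +-71 mm) up to 93 mm. Origin: centre of its underside. Its x axis points (horizontally) from the cover's free edge to the cover's hinge, z up. With the unit as it stands the hinge is roughly on the robot's left and the cover opens like a book from right to left.
- cover_hinge (a point): Middle of the hinge line of the cover, at (90, 0, 95) mm in the unit's frame; the hinge line runs along the unit's y axis.
- cover (a joint): Opening angle of the steel cover: 0 closed (lying level), grows as the free edge swings up; end stop at 1.45 rad. The cover is a plate 165 mm from hinge to free edge, 152 mm wide, 6 mm thick, its underside in the hinge plane, about 0.35 kg, lightly sprung shut (under 0.06 N m). It falls shut by itself unless the stay holds it.
- cover_handle (a point): Centre of the cover's handle: a 12 mm round bar 100 mm long, parallel to the hinge line, on a post at each end, 35 mm above the plate's upper face; 130 mm from the hinge line along the plate and 41 mm above the plate's underside. Moves with the cover.
- cover_edge (a point): Middle of the cover's free edge at its underside, 165 mm from the hinge line. Moves with the cover; with the cover part-way up it can be pushed on towards the hinge side from the front with closed fingers.
- stay: Steel strut, 140 mm long and 8 mm thick, hanging by a free pivot from the cover's edge on the unit's -y side (the side away from the robot), 55 mm from the hinge; origin at that pivot. Its foot trails outwards along the rail, rides freely over the teeth while the cover rises, drops behind each tooth, and catches against it when the cover is lowered again.
- stay_foot (a point): Axis of the stay's round foot (10 mm thick, 20 mm wide).
- rail: Dark steel rail, 100 mm long, 65 mm high, fixed along the unit's -y side, with two saw teeth 7 mm high; the notches lie behind the teeth, on the hinge side. Same origin and axes as the unit. The cover rests at about 0.70 rad in the lower notch and about 1.27 rad in the upper one. To catch, raise it past that (to about 0.86 rad for the lower notch, 1.40 to 1.45 rad for the upper) and let it down slowly.
- knob (a joint): Turn of the knob: grows clockwise seen from above. It starts somewhere between 0 and 0.4 rad and comes up against a hard stop somewhere between 2.4 and 2.8 rad; the stop must be felt. It stays where it is left; it turns with about 0.05 N m.
- knob_grip (a point): Black bar knob: point on its vertical axis at the height to grip, at (-35, 0, 77) mm in the unit's frame. The grip is an upright bar 61 mm long, 14 mm thick, 32 mm high (its top is 7 mm above this point) on a 64 mm disc; the bar's length runs along this point's x axis, which turns with the knob; z up.
- jar: Bystander: jar 60 mm across, 85 mm high, near the unit. Origin under its centre.
- heel_block: Bystander: black rubber heel block 66 x 60 x 30 mm near the unit. Origin under its centre.
- tin: Bystander: can 70 mm across, 90 mm high. Origin under its centre.
- hammer: Bystander: hammer lying on the bench.
- brush: Bystander: brush lying on the bench.
- shoe_last: Bystander: wooden shoe last, about 190 mm long, 68 mm high.
- punch_pliers: Bystander: hole-punch pliers with red grips, about 190 mm long, lying flat.

How it is judged:
By the outcome, as a careful person would: the job done as asked, in the order asked, and still so for the second after the job is handed in, with the robot touching nothing.
It also fails if it takes over 70 s, if anything falls off the work surface, if the arm or the gripper's body presses on something with over 40 N, if the wrist force passes 120 N, or if a joint passes its speed limit or range.

## Working session

There is one attempt and no reset: what is moved stays moved. The work goes in short steps, Python scripts to look and compute and a shell command to move; the robot and the scene stay as the last step left them, time stands still between calls to the robot, and variables do not carry over. Pictures are saved under pics/ and viewed, and the job is handed in when it is done.

```bash
ls; mkdir -p pics
python3 - <<'E'
from plant import r, viewer
import cv2,numpy as np
print(r.get_state()); print(r.tcp_to_tips)
for n in("side","top","wrist"):
    p=viewer.camera_params(n);print(n,np.round(p["intrinsics"],1).tolist(),np.round(p["world_to_cam"],4).tolist())
    im=viewer.snapshot(n);cv2.imwrite(f"pics/{n}0.png",im[:,:,::-1])
E
```

```text
pics
{'clock': 0.0, 'q': array([ 1.17781025,  0.68998082, -0.19453757,  1.5663395 ,  0.15734482,
        0.90250015, -0.21511575]), 'qd': array([-0.00060932,  0.00192692, -0.00067301, -0.00019799,  0.0014574 ,
        0.00088441, -0.00014642]), 'joint_torque': array([-5.17006333e-05, -5.27558112e+01, -1.26699843e+00, -1.53425503e+01,
       -5.26919717e-02,  6.68187029e-03,  1.69595819e-04]), 'tool_pos': array([ 0.25842487, -0.56840668,  0.2519138 ]), 'eef_rot': array([ 9.77305481e-01,  2.11832860e-01, -2.67919916e-04, -8.74698102e-04]), 'contact_force': array([-0.4972662 , -0.44323874, -0.06608396]), 'moment': array([-0.0077885 , -0.03576145,  0.03153656]), 'opening': 0.9977301817143268}
0.014
side [[432.2, 0.0, 270.8], [0.0, 432.2, 212.9], [0.0, 0.0, 1.0]] [[-0.9, -0.4358, -0.0049, 0.4406], [0.2976, -0.6228, 0.7236, -0.2427], [-0.3184, 0.6498, 0.6902, -0.9915], [0.0, 0.0, 0.0, 1.0]]
top [[535.5, 0.0, 277.5], [0.0, 535.5, 206.6], [0.0, 0.0, 1.0]] [[0.0546, -0.9985, 0.0031, -0.0266], [0.9739, 0.054, 0.2205, -0.5167], [-0.2204, -0.009, 0.9754, -1.5783], [0.0, 0.0, 0.0, 1.0]]
wrist [[321.8, 0.0, 284.7], [0.0, 321.8, 208.4], [0.0, 0.0, 1.0]] [[0.4151, -0.9098, -0.003, -0.6237], [0.8601, 0.3935, -0.3247, 0.046], [0.2965, 0.1322, 0.9458, -0.3926], [0.0, 0.0, 0.0, 1.0]]
```

View pics/side0.png

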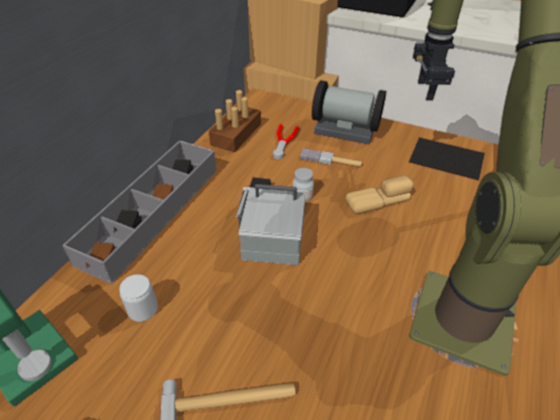

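View pics/top0.png

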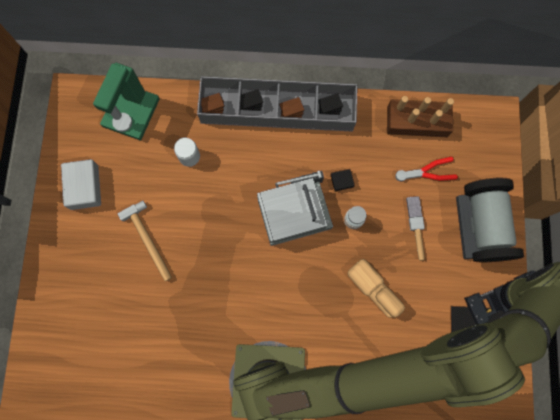

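View pics/wrist0.png

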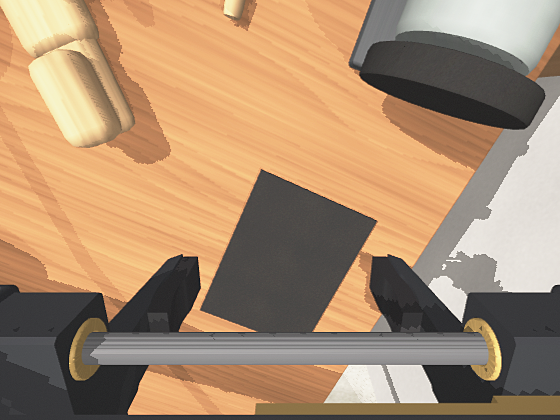

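The top view shows the unit around (293,208) px, with its handle at (311,203). The rail is at the far edge, the jar at (356,217) and the heel block at (343,180). I'll zoom in for corners.

```bash
cat > h.py <<'E'
import numpy as np,cv2
from plant import r,viewer
P={}
def proj(cam,pts):
    p=viewer.camera_params(cam) if cam=="wrist" or cam not in P else P[cam]
    P[cam]=p
    T=np.array(p["world_to_cam"]);K=np.array(p["intrinsics"])
    X=np.atleast_2d(pts)@T[:3,:3].T+T[:3,3]
    X=X*[1,-1,-1]
    u=X@K.T
    return u[:,:2]/u[:,2:]
def ray(cam,uv):
    p=viewer.camera_params(cam);T=np.array(p["world_to_cam"]);K=np.array(p["intrinsics"])
    d=np.linalg.inv(K)@[uv[0],uv[1],1];d=d*[1,-1,-1]
    R=T[:3,:3];return -R.T@T[:3,3],R.T@d
def atz(cam,uv,z):
    o,d=ray(cam,uv);return o+d*(z-o[2])/d[2]
E
python3 - <<'E'
import cv2
a=cv2.imread("pics/top0.png");b=cv2.imread("pics/side0.png")
cv2.imwrite("pics/topc.png",cv2.resize(a[160:260,240:380],None,fx=5,fy=5,interpolation=cv2.INTER_CUBIC))
cv2.imwrite("pics/sidec.png",cv2.resize(b[160:280,220:340],None,fx=5,fy=5,interpolation=cv2.INTER_CUBIC))
E
```

```text
(no output)
```

View pics/topc.png

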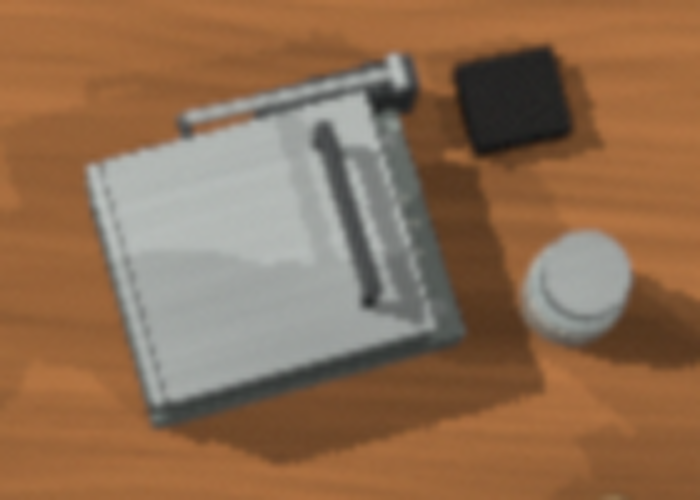

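View pics/sidec.png

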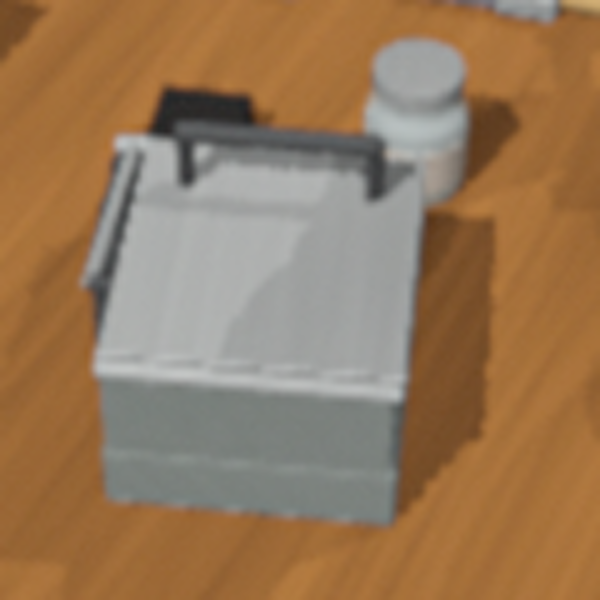

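```bash
cat >> h.py <<'E'
def U(pose,p):
    x,y,t=pose;c,s=np.cos(t),np.sin(t);p=np.atleast_2d(p)
    return np.c_[x+c*p[:,0]-s*p[:,1],y+s*p[:,0]+c*p[:,1],p[:,2]]
E
python3 - <<'E'
from h import *
from scipy.optimize import least_squares
obs=[("top",365,93,-75,-76,101),("top",436,330,-75,76,101),("top",322,128,-40,-48,142),("top",370,302,-40,48,142),
("side",105,500,100,-75,0),("side",392,522,100,75,0),("side",178,128,-40,-50,138),("side",382,145,-40,50,138),("side",428,172,-75,76,101)]
def f(p):
    e=[]
    for c,u,v,*q in obs:
        o=np.array([240,160] if c=="top" else [220,160])+ (np.array([u,v])+.5)/5-.5
        e.append(proj(c,U(p,np.array(q)/1000))[0]-o)
    return np.array(e).ravel()
s=least_squares(f,[0.52,-.05,1.8],loss="soft_l1");print(s.x,np.degrees(s.x[2]));print(np.round(f(s.x).reshape(-1,2),1).tolist())
for c in("top","side"):
  for n in("jar","heel_block","tin"):
    for d in viewer.outline_of(c,n)[:2]:
        print(c,n,round(d["p"],2),d["bbox"])
print("jar top",atz("top",(240+585/5,160+272/5),.085),"heel",atz("top",(240+513/5,160+100/5),.03), "last",atz("top",(375,287),.05))
print(U(s.x,[[-.040,0,.136],[.09,0,.095],[-.035,0,.077]]))
E
```

```text
[ 0.50543802 -0.05174765  1.89277837] 108.4482121139533
[[-0.1, -0.1], [-0.0, 0.4], [0.5, 1.0], [0.1, -2.7], [-0.3, 0.4], [0.0, 1.6], [1.4, 0.2], [-1.1, -0.1], [0.1, -2.6]]
top jar 0.95 [346.8, 207.1, 19.0, 21.4]
top jar 0.62 [312.2, 173.6, 11.5, 9.0]
top heel_block 0.8 [330.9, 166.8, 22.1, 23.9]
top tin 0.93 [176.9, 138.4, 22.4, 26.2]
side jar 0.62 [293.1, 165.6, 21.8, 33.6]
side jar 0.34 [237.9, 184.4, 70.1, 50.2]
side heel_block 0.42 [251.0, 174.8, 21.8, 12.3]
side tin 0.68 [122.9, 272.6, 33.2, 47.6]
jar top [ 0.50039754 -0.23748983  0.085     ] heel [ 0.62052066 -0.19770133  0.03      ] last [ 0.29055352 -0.30075339  0.05      ]
[[ 0.51809592 -0.08969205  0.136     ]
 [ 0.47695776  0.03362726  0.095     ]
 [ 0.51651368 -0.084949    0.077     ]]
```

```bash
cat >> h.py <<'E'
def wire(cam,img,pose,a=0.0,s=5,box=(240,160,140,100)):
    c=lambda X,Z:(90-X*np.cos(a)-Z*np.sin(a)*1, 95-0+X*np.sin(a)*1+0*Z)
    def cov(d,y,h): # d from hinge along plate, h above underside
        return [90-d*np.cos(a)+h*np.sin(a),y,95+d*np.sin(a)+h*np.cos(a)]
    L=[]
    for h in(0,6):
        q=[cov(0,-76,h),cov(165,-76,h),cov(165,76,h),cov(0,76,h)];L+=[(q[i],q[(i+1)%4]) for i in range(4)]
    L.append((cov(130,-50,41),cov(130,50,41)))
    for y in(-50,50):L.append((cov(130,y,6),cov(130,y,41)))
    for z in(0,40):
        q=[[-100,-75,z],[100,-75,z],[100,75,z],[-100,75,z]];L+=[(q[i],q[(i+1)%4]) for i in range(4)]
    x0,y0,w,hh=box
    o=cv2.resize(img[y0:y0+hh,x0:x0+w,::-1],None,fx=s,fy=s,interpolation=cv2.INTER_CUBIC)
    for A,B in L:
        pp=proj(cam,U(pose,np.array([A,B])/1000));pp=((pp-[x0,y0]+.5)*s).astype(int)
        cv2.line(o,tuple(map(int,pp[0])),tuple(map(int,pp[1])),(0,0,255),1)
    return o
E
python3 - <<'E'
from h import *
p=(0.50544,-0.05175,1.89278)
t=cv2.imread("pics/top0.png")[:,:,::-1];s=cv2.imread("pics/side0.png")[:,:,::-1]
cv2.imwrite("pics/w1.png",wire("top",t,p));cv2.imwrite("pics/w2.png",wire("side",s,p,box=(220,160,120,120)))
E
```

```text
(no output)
```

View pics/w1.png

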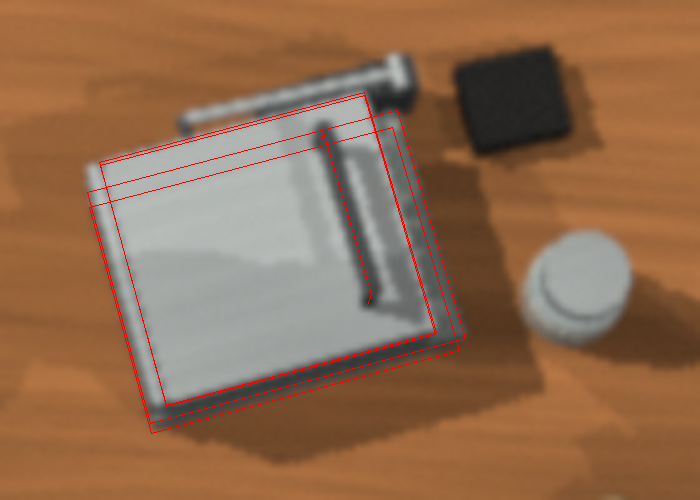

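View pics/w2.png

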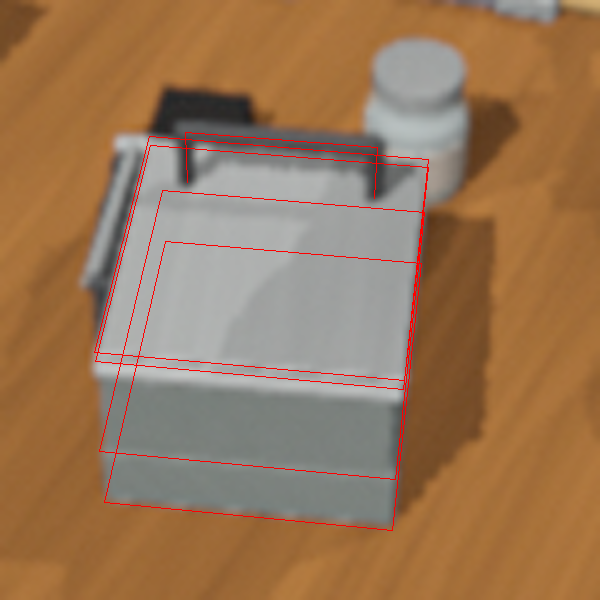

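Top reprojection fits to about 1 px, and the side view to about 2 px. The handle comes out at about (0.518, -0.090, 0.136). I'll move above it and refine with the wrist camera.

```bash
cat >> h.py <<'E'
from scipy.spatial.transform import Rotation as Ro
POSE=(0.50544,-0.05175,1.89278)
def rel(target,ux=None):
    """shift in cm / yaw to bring the TCP to world target; ux=desired azimuth (deg) of tool x"""
    s=r.get_state();R=Ro.from_quat(s["eef_rot"]).as_matrix()
    d=R.T@(np.array(target)-s["tool_pos"])*100
    az=np.degrees(np.arctan2(R[1,0],R[0,0]))
    out=f"shift {np.round(d,2).tolist()} toolx az {az:.1f}"
    if ux is not None: out+=f" yaw {((az-ux+90)%180-90):.1f} / {((az-ux+180)%360-180):.1f}"
    return out
def st():
    s=r.get_state();print("t",round(s["clock"],2),"p",np.round(s["tool_pos"],4),"F",np.round(s["contact_force"],1),"M",np.round(s["moment"],2),"op",round(s["opening"],3),"q7",np.round(s["q"],2))
E
python3 - <<'E'
from h import *
print(rel((.518,-.09,.25),18.45))
T=np.array(viewer.camera_params("wrist")["world_to_cam"]);C=-T[:3,:3].T@T[:3,3];s=r.get_state()
print("cam in tool",Ro.from_quat(s["eef_rot"]).as_matrix().T@(C-s["tool_pos"]))
E
```

```text
shift [43.42, -32.86, 0.27] toolx az 24.5 yaw 6.0 / 6.0
cam in tool [ 8.47454432e-02  3.95614305e-05 -1.32422216e-01]
```

```bash
python3 -m inch '[[0.3,[4,-3,0],1],[0.3,[8,-6,0],2],[0.3,[12,-9,0],3],[0.3,[16,-12,0],4],[0.3,[20,-15,0],5],[0.3,[24,-18,0],6],[0.3,[28,-21,0],6],[0.3,[32,-24,0],6],[0.3,[36,-27,0],6],[0.3,[40,-30,0],6],[0.3,[43.4,-32.9,0],6],[0.3,[43.4,-32.9,0],6],[0.3,[43.4,-32.9,0],6],[0.3,[43.4,-32.9,0],6]]' 30
python3 - <<'E'
from h import *
st();print(rel((.518,-.09,.25),18.45))
im=viewer.snapshot("wrist");cv2.imwrite("pics/w3.png",wire("wrist",im,POSE,box=(0,0,560,420),s=1))
im=viewer.snapshot("side");cv2.imwrite("pics/s3.png",im[:,:,::-1])
E
```

```text
clock: 1.85
tool_pos: [0.517, -0.0913, 0.2527]
eef_rot: [0.987, 0.159, -0.0, 0.001]
contact_force: [-0.4, -0.6, 0.3]
opening: 0.697
t 1.85 p [ 0.517  -0.0913  0.2527] F [-0.4 -0.6  0.3] M [ 0.01  0.03 -0.03] op 0.697 q7 [ 0.15  0.56 -0.11  1.87  0.09  0.72 -1.25]
shift [0.14, -0.09, 0.27] toolx az 18.3 yaw -0.1 / -0.1
```

View pics/w3.png

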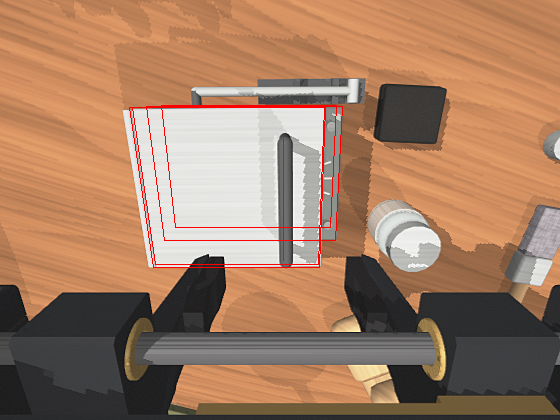

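View pics/s3.png

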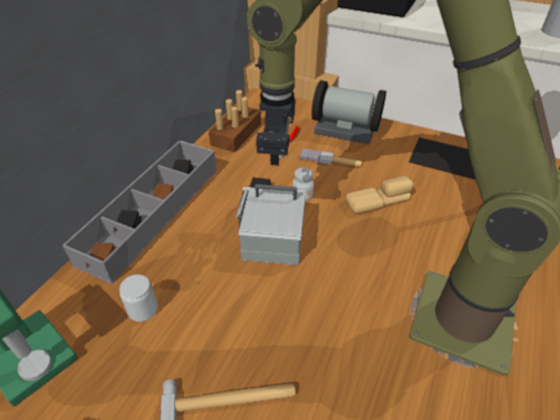

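Run:
```python
from h import *
b=viewer.snapshot("wrist");cv2.imwrite("pics/wr4.png",b[:,:,::-1])
cv2.imwrite("pics/wr4c.png",cv2.resize(b[70:280,110:380,::-1],None,fx=2.9,fy=2.9,interpolation=cv2.INTER_CUBIC))
```

```text
(no output)
```

View pics/wr4c.png

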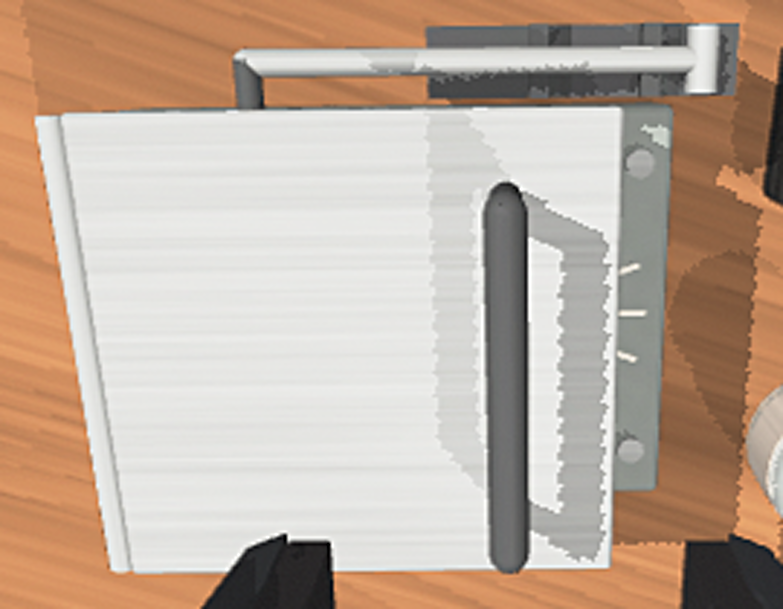

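Run:
```python
from h import *
from scipy.optimize import least_squares
obs=[("top",365,93,-75,-76,101),("top",436,330,-75,76,101),("top",322,128,-40,-48,140),("top",370,302,-40,48,140),
("side",105,500,100,-75,0),("side",392,522,100,75,0),("side",178,128,-40,-50,138),("side",382,145,-40,50,138),("side",428,172,-75,76,101),
("wrist",62,115,90,-76,101),("wrist",130,570,90,76,101),("wrist",610,567,-75,76,101),("wrist",621,105,-75,-76,101),("wrist",505,205,-40,-45,140),("wrist",508,555,-40,45,140)]
def f(p,w=1):
    e=[]
    for c,u,v,*q in obs:
        k=2.9 if c=="wrist" else 5
        o=np.array({"top":[240,160],"side":[220,160],"wrist":[110,70]}[c])+ (np.array([u,v])+.5)/k-.5
        e.append(proj(c,U(p,np.array(q)/1000))[0]-o)
    return np.array(e).ravel()
for sub in (obs,obs[9:],obs[:9]):
    full=obs;obs=sub
    s=least_squares(f,[0.505,-.05,1.89],loss="soft_l1");print(s.x,np.degrees(s.x[2]));print(np.round(f(s.x).reshape(-1,2),1).tolist()); print(U(s.x,[[-.04,0,.136]]))
    obs=full
```

```text
[ 0.50594691 -0.05247628  1.90055628] 108.89385358986422
[[-0.1, -0.4], [0.4, -0.0], [0.6, 0.9], [0.4, -2.9], [-0.0, 0.3], [0.3, 1.2], [1.2, 0.1], [-1.2, -0.4], [-0.2, -3.0], [-1.9, -1.6], [0.1, 1.2], [0.2, 0.8], [1.1, -0.1], [-0.3, 9.9], [-0.2, -4.4]]
[[ 0.51889954 -0.09032109  0.136     ]]
[ 0.5059667  -0.05252891  1.90186355] 108.96875473552261
[[-1.9, -1.5], [0.3, 1.3], [0.3, 0.8], [1.1, -0.3], [-0.3, 9.9], [-0.0, -4.4]]
[[ 0.5189688  -0.09035675  0.136     ]]
[ 0.50547629 -0.05178905  1.89289176] 108.45470903825044
[[-0.1, -0.2], [-0.0, 0.4], [0.5, 1.2], [0.1, -2.6], [-0.3, 0.3], [0.0, 1.6], [1.4, 0.2], [-1.1, -0.1], [0.0, -2.7]]
[[ 0.51813849 -0.08973202  0.136     ]]
```

```bash
sed -i 's/^POSE=.*/POSE=(0.50597,-0.0525,np.radians(108.9))/' h.py
python3 - <<'E'
from h import *
print(rel((.519,-.0905,.133),18.9))
E
```

```text
shift [0.23, -0.04, 11.97] toolx az 18.3 yaw -0.6 / -0.6
```

```bash
python3 -m inch '[[0.3,[0.2,0,3],-0.5],[0.3,[0.2,0,6],-0.5],[0.3,[0.2,0,9],-0.5],[0.3,[0.2,0,11],-0.5],[0.3,[0.2,0,11.8],-0.5],[0.3,[0.2,0,11.8],-0.5],[1,[0.2,0,11.8],-0.5],[1,[0.2,0,11.8],-0.5],[1,[0.2,0,11.8],-0.5],[1,[0.2,0,11.8],-0.5],[1,[0.2,0,11.8],-0.5],[1,[0.2,0,11.8],-0.5]]' 20
python3 - <<'E'
from h import *
st()
im=viewer.snapshot("wrist");cv2.imwrite("pics/w5.png",im[:,:,::-1])
E
```

```text
clock: 3.2
tool_pos: [0.5196, -0.0891, 0.1349]
eef_rot: [0.986, 0.165, 0.0, 0.0]
contact_force: [0.7, -0.2, 1.3]
opening: 0.179
t 3.2 p [ 0.5196 -0.0891  0.1349] F [ 0.7 -0.2  1.3] M [ 0.02  0.06 -0.  ] op 0.179 q7 [ 0.13  0.74 -0.08  1.97  0.13  0.43 -1.28]
```

View pics/w5.png

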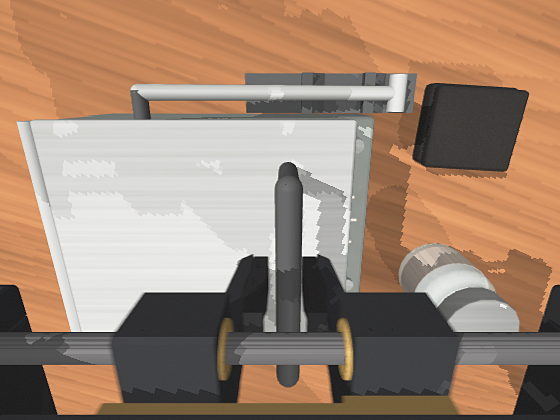

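```bash
python3 -m inch '[[1,[0,0,0],0],[1,[0,0,0],0],[1,[0,0,0],0],[1,[0,-0.2,-0.64],0],[1,[0,-0.47,-1.28],0],[1,[0,-0.75,-1.9],0],[1,[0,-1.07,-2.5],0],[1,[0,-1.42,-3.1],0],[1,[0,-1.79,-3.66],0],[1,[0,-2.2,-4.2],0],[1,[0,-2.62,-4.74],0]]' 20;python3 - <<'E'
from h import *
st()
print(rel(U(POSE,[[.0562-.09+.09-.0962+.0362-.0038,0,0]])[0]))
im=viewer.snapshot("side");cv2.imwrite("pics/s6.png",cv2.resize(im[60:300,180:420,::-1],None,fx=2.4,fy=2.4))
E
```

```text
clock: 4.35
tool_pos: [0.512, -0.0669, 0.1828]
eef_rot: [0.987, 0.164, 0.001, 0.002]
contact_force: [2.5, -9.2, 0.5]
opening: 0.131
t 4.35 p [ 0.512  -0.0669  0.1828] F [ 2.5 -9.2  0.5] M [-1.86 -0.58 -0.02] op 0.131 q7 [ 0.09  0.65 -0.08  1.97  0.11  0.52 -1.31]
shift [-0.13, -0.87, 18.28] toolx az 18.8
```

View pics/s6.png

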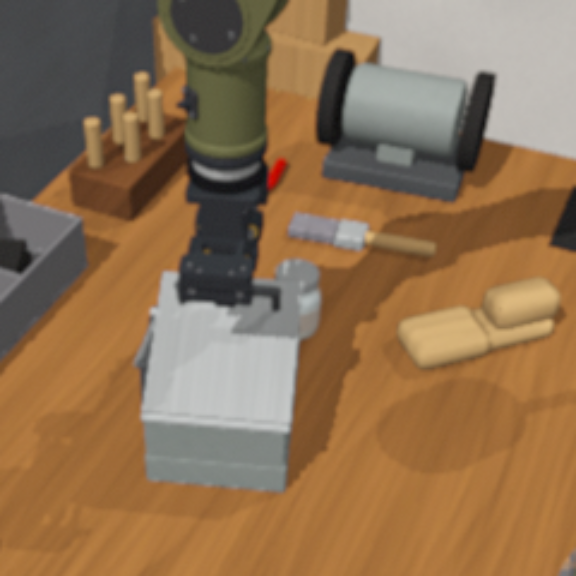

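```bash
python3 -m inch '[[1,[0,-0.46,-0.5],0],[1,[0,-0.94,-0.99],0],[1,[0,-1.44,-1.45],0],[1,[0,-1.97,-1.88],0],[1,[0,-2.51,-2.29],0],[1,[0,-3.08,-2.67],0],[1,[0,-3.66,-3.02],0],[1,[0,-4.26,-3.34],0],[1,[0,-4.88,-3.64],0],[1,[0,-5.51,-3.89],0],[1,[0,-5.77,-3.98],0],[1,[0,-5.77,-3.98],0]]' 20;cat >> h.py <<'E'
def ang():
    s=r.get_state();p=np.array(s["tool_pos"]);x,y,t=POSE
    d=p[:2]-[x,y];X=d@[np.cos(t),np.sin(t)];Y=d@[-np.sin(t),np.cos(t)]
    v=np.array([.09-X,p[2]-.095]);base=np.arctan2(41,130)
    print("unitframe TCP",np.round([X*1e3,Y*1e3,p[2]*1e3],1),"a(bar=TCP)",np.arctan2(v[1],v[0])-base,"rad",np.hypot(*v)*1e3,"(136.3)")
E
python3 - <<'E'
from h import *
st();ang()
im=viewer.snapshot("side");cv2.imwrite("pics/s7.png",cv2.resize(im[60:300,180:420,::-1],None,fx=2.4,fy=2.4))
im=viewer.snapshot("wrist");cv2.imwrite("pics/w7.png",im[:,:,::-1])
E
```

```text
clock: 5.6
tool_pos: [0.4934, -0.0121, 0.2238]
eef_rot: [0.986, 0.164, 0.002, 0.002]
contact_force: [-0.8, -7.4, 14.1]
opening: 0.127
t 5.6 p [ 0.4934 -0.0121  0.2238] F [-0.8 -7.4 14.1] M [-1.75 -0.03  0.06] op 0.127 q7 [-0.02  0.56 -0.08  1.99  0.08  0.59 -1.4 ]
unitframe TCP [ 42.3  -1.2 223.8] a(bar=TCP) 0.9104842070397734 rad 137.3408806454342 (136.3)
```

View pics/s7.png

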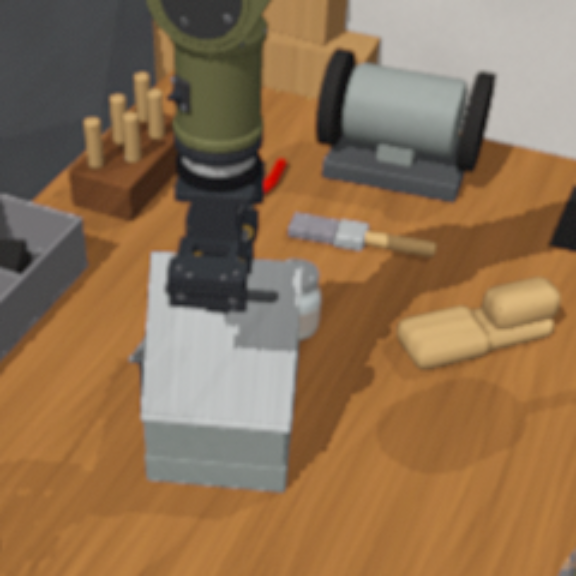

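View pics/w7.png

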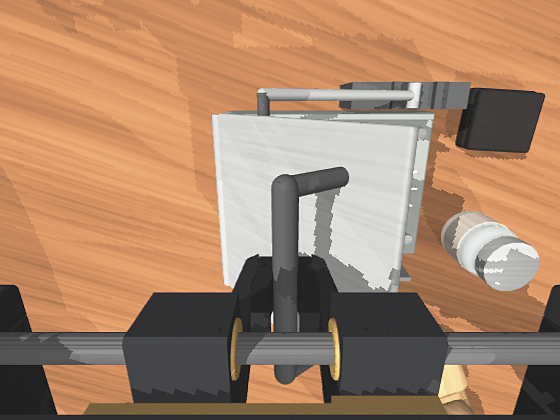

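```bash
python3 -m inch '[[1,[0,0.25,0.1],0],[1,[0,0.51,0.19],0],[1,[0,0.76,0.29],0],[1,[0,1.01,0.39],0],[1,[0,1.26,0.51],0],[1,[0,1.51,0.64],0],[1,[0,1.75,0.77],0],[1,[0,1.99,0.9],0],[1,[0,2.23,1.04],0],[1,[0,2.46,1.18],0],[1,[0,2.58,1.25],0],[1,[0,2.69,1.31],0],[1,[0,2.69,1.31],0]]' 20
python3 - <<'E'
from h import *
st();ang()
im=viewer.snapshot("wrist");cv2.imwrite("pics/w8.png",im[:,:,::-1])
E
```

```text
clock: 7.0
tool_pos: [0.502, -0.037, 0.2099]
eef_rot: [0.986, 0.164, 0.001, 0.001]
contact_force: [0.1, -6.3, 8.3]
opening: 0.125
t 7.0 p [ 0.502  -0.037   0.2099] F [ 0.1 -6.3  8.3] M [-1.06 -0.1   0.  ] op 0.125 q7 [ 0.03  0.6  -0.08  1.98  0.09  0.57 -1.35]
unitframe TCP [ 16.   -1.2 209.9] a(bar=TCP) 0.6931673259803037 rad 136.66353301882174 (136.3)
```

View pics/w8.png

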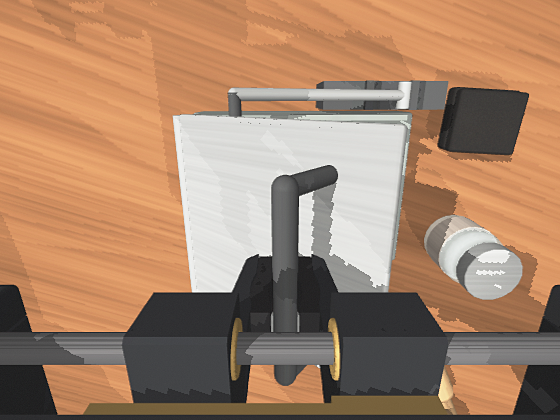

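```bash
python3 -m inch '[[0.65,[0,0,0],0],[0.65,[0,0,0],0],[0.65,[0,0,0],0],[0.65,[0,0,0],0],[0.65,[0,0,-1],0],[0.65,[0,0,-2.5],0],[0.65,[0,0,-4],0],[0.65,[0,0,-6],0],[0.65,[0,0,-6],0],[0.65,[0,0,-6],0]]' 20
python3 - <<'E'
from h import *
st();ang()
b=viewer.snapshot("wrist");cv2.imwrite("pics/w9.png",b[:,:,::-1])
im=viewer.snapshot("side");cv2.imwrite("pics/s9.png",cv2.resize(im[60:300,180:420,::-1],None,fx=2.4,fy=2.4))
E
```

```text
clock: 8.05
tool_pos: [0.5011, -0.0352, 0.2691]
eef_rot: [0.986, 0.165, 0.0, 0.0]
contact_force: [-0.5, -0.5, 0.2]
opening: 0.348
t 8.05 p [ 0.5011 -0.0352  0.2691] F [-0.5 -0.5  0.2] M [-0.02 -0.04 -0.01] op 0.348 q7 [ 0.04  0.5  -0.1   1.91  0.07  0.73 -1.34]
unitframe TCP [ 18.   -1.  269.1] a(bar=TCP) 0.8730907443372871 rad 188.43856779802985 (136.3)
```

View pics/w9.png

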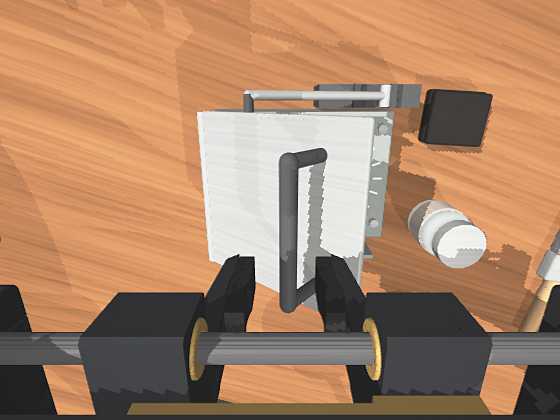

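View pics/s9.png

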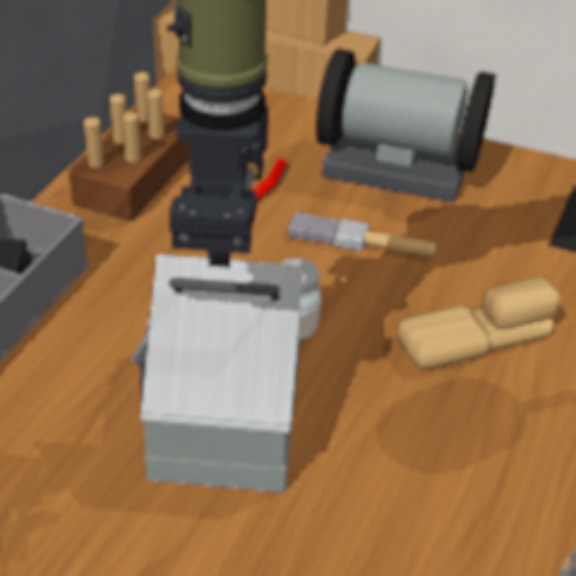

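The cover rests on the lower notch by itself: in the wrist view its stay foot sits behind the first tooth at about (385,95) px, and the gripper is clear of the handle. Next I'll take the handle again.

```bash
python3 -m inch '[[0.6,[0,0.1,0],0],[0.6,[0,0.1,2],0],[0.6,[0,0.1,4],0],[0.6,[0,0.1,5.9],0],[0.6,[0,0.1,5.9],0],[1,[0,0.1,5.9],0],[1,[0,0.1,5.9],0],[1,[0,0.1,5.9],0],[1,[0,0.1,5.9],0],[1,[0,0.1,5.9],0]]' 20
python3 - <<'E'
from h import *
st();ang()
E
```

```text
clock: 9.15
tool_pos: [0.5022, -0.0369, 0.2105]
eef_rot: [0.986, 0.164, 0.001, 0.001]
contact_force: [1.7, -2.4, 2.2]
opening: 0.127
t 9.15 p [ 0.5022 -0.0369  0.2105] F [ 1.7 -2.4  2.2] M [-0.47 -0.24  0.02] op 0.127 q7 [ 0.04  0.59 -0.09  1.98  0.09  0.57 -1.35]
unitframe TCP [ 16.   -1.5 210.5] a(bar=TCP) 0.6955409910973136 rad 137.19489696360492 (136.3)
```

Raise it to about 1.2 rad first, then check.

```bash
python3 -m inch '[[1,[0,-0.6,-0.35],0],[1,[0,-1.18,-0.67],0],[1,[0,-1.8,-0.96],0],[1,[0,-2.43,-1.22],0],[1,[0,-3.07,-1.44],0],[1,[0,-3.73,-1.64],0],[1,[0,-4.4,-1.8],0],[1,[0,-5.06,-1.94],0],[1,[0,-5.74,-2.02],0],[1,[0,-6.41,-2.09],0],[1,[0,-6.41,-2.09],0]]' 20
python3 - <<'E'
from h import *
st();ang()
b=viewer.snapshot("wrist");cv2.imwrite("pics/w10.png",b[:,:,::-1])
im=viewer.snapshot("side");cv2.imwrite("pics/s10.png",cv2.resize(im[60:300,180:420,::-1],None,fx=2.4,fy=2.4))
E
```

```text
clock: 10.25
tool_pos: [0.4805, 0.0263, 0.2309]
eef_rot: [0.986, 0.166, 0.0, -0.001]
contact_force: [2.9, -2.6, 4.1]
opening: 0.13
t 10.25 p [0.4805 0.0263 0.2309] F [ 2.9 -2.6  4.1] M [-0.37 -0.7  -0.01] op 0.13 q7 [-0.1   0.54 -0.08  2.02  0.07  0.59 -1.46]
unitframe TCP [ 82.8  -1.5 230.9] a(bar=TCP) 1.2121286846778423 rad 136.09737588746393 (136.3)
```

View pics/w10.png

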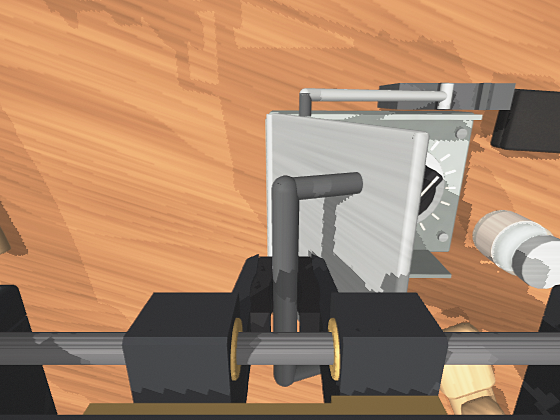

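View pics/s10.png

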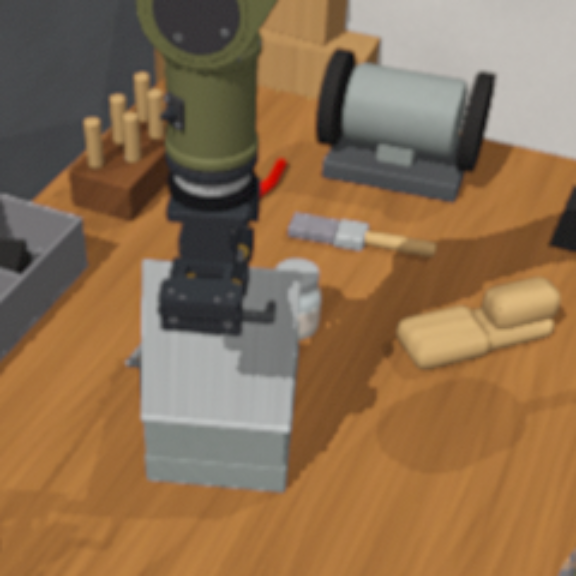

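```bash
python3 -m inch '[[1,[0,-0.68,-0.02],0],[1,[0,-1.36,-0.02],0],[1,[0,-2.04,0.03],0],[1,[0,-2.5,0.07],0],[1,[0,-2.9,0.12],0],[1,[0,-3.05,0.14],0],[1,[0,-3.05,0.14],0]]' 20
python3 - <<'E'
from h import *
st();ang()
b=viewer.snapshot("wrist");cv2.imwrite("pics/w11.png",b[:,:,::-1])
E
```

```text
clock: 11.05
tool_pos: [0.4708, 0.0542, 0.2292]
eef_rot: [0.986, 0.165, 0.0, -0.0]
contact_force: [5.3, 0.1, 1.7]
opening: 0.124
t 11.05 p [0.4708 0.0542 0.2292] F [5.3 0.1 1.7] M [-0.06 -1.1   0.01] op 0.124 q7 [-0.16  0.53 -0.07  2.04  0.07  0.57 -1.52]
unitframe TCP [112.3  -1.2 229.2] a(bar=TCP) 1.4300326240089818 rad 136.0702632455913 (136.3)
```

View pics/w11.png

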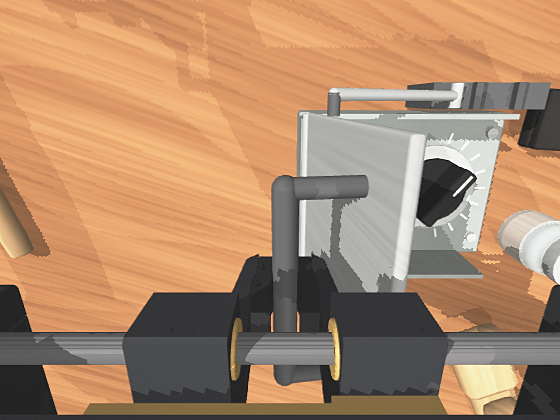

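```bash
python3 -m inch '[[1,[0,0.2,-0.02],0],[1,[0,0.4,-0.05],0],[1,[0,0.6,-0.07],0],[1,[0,0.8,-0.09],0],[1,[0,1.0,-0.11],0],[1,[0,1.2,-0.13],0],[1,[0,1.4,-0.14],0],[1,[0,1.6,-0.15],0],[1,[0,1.8,-0.16],0],[1,[0,2.0,-0.17],0],[1,[0,2.2,-0.18],0],[1,[0,2.2,-0.18],0]]' 20
python3 - <<'E'
from h import *
st();ang()
b=viewer.snapshot("wrist");cv2.imwrite("pics/w12.png",b[:,:,::-1])
E
```

```text
clock: 12.3
tool_pos: [0.4778, 0.033, 0.231]
eef_rot: [0.986, 0.165, 0.0, -0.0]
contact_force: [4.7, 2.4, 2.1]
opening: 0.129
t 12.3 p [0.4778 0.033  0.231 ] F [4.7 2.4 2.1] M [ 0.54 -0.95  0.03] op 0.129 q7 [-0.11  0.54 -0.08  2.02  0.07  0.59 -1.48]
unitframe TCP [ 90.  -1. 231.] a(bar=TCP) 1.2653874150245639 rad 135.9944906606937 (136.3)
```

View pics/w12.png

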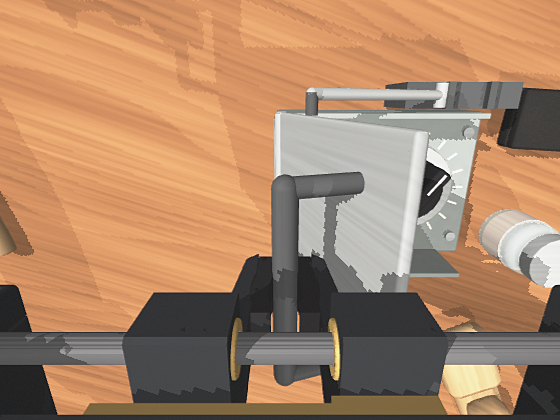

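```bash
python3 -m inch '[[0.72,[0,0,0],0],[0.72,[0,0,0],0],[0.72,[0,0,0],0],[0.72,[0,0,0],0],[0.72,[0,0,-0.5],0],[0.72,[0,0,-1.5],0],[0.72,[0,0,-3],0],[0.72,[0,0,-5],0],[0.72,[0,0,-9],0],[0.72,[0,0,-13],0],[0.72,[0,4,-13],0],[0.72,[0,8,-13],0],[0.72,[0,12,-13],0],[0.72,[0,12,-13],0],[0.72,[0,12,-13],0]]' 20
python3 - <<'E'
from h import *
st();ang()
im=viewer.snapshot("wrist")
cv2.imwrite("pics/w13.png",wire("wrist",im,POSE,a=1.27,box=(0,0,560,420),s=1))
im=viewer.snapshot("side");cv2.imwrite("pics/s13.png",cv2.resize(im[60:300,180:420,::-1],None,fx=2.4,fy=2.4))
E
```

```text
clock: 13.85
tool_pos: [0.5165, -0.0817, 0.3616]
eef_rot: [0.987, 0.164, 0.0, -0.0]
contact_force: [-0.7, -0.4, -1.1]
opening: 0.282
t 13.85 p [ 0.5165 -0.0817  0.3616] F [-0.7 -0.4 -1.1] M [ 0.07 -0.01 -0.  ] op 0.282 q7 [ 0.11  0.42 -0.06  1.72  0.03  1.   -1.2 ]
unitframe TCP [-31.1  -0.5 361.6] a(bar=TCP) 0.839048264528184 rad 292.8095921254393 (136.3)
```

View pics/w13.png

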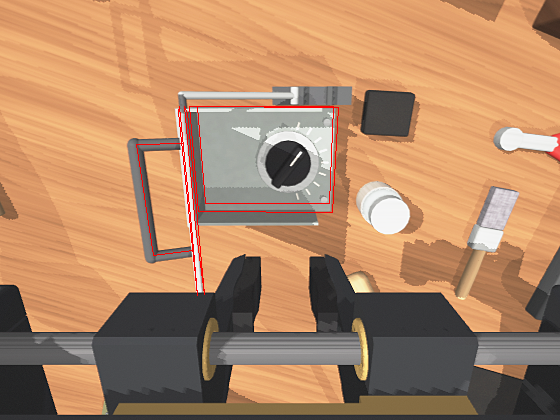

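View pics/s13.png

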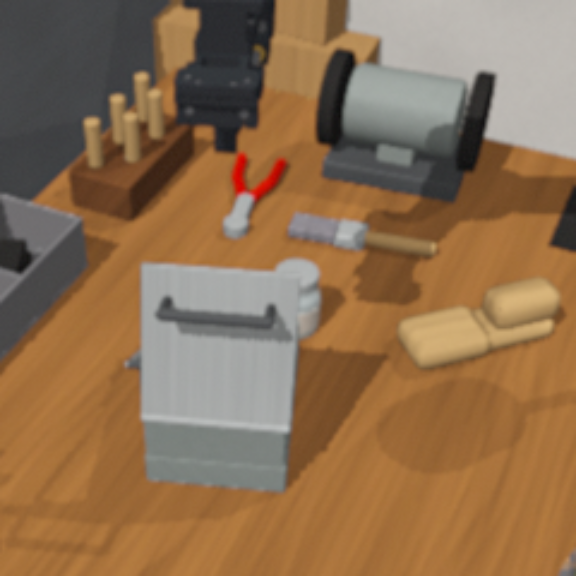

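The wireframe at 1.27 rad matches the resting cover, so it is in the upper notch with the gripper clear. Next I'll measure the bar angle.

```bash
cat >> h.py <<'E'
def bar(im,th,box,s):
    x0,y0,w,h=box
    o=cv2.resize(im[y0:y0+h,x0:x0+w,::-1],None,fx=s,fy=s,interpolation=cv2.INTER_CUBIC)
    for t,col in th:
        c,sn=np.cos(t),np.sin(t)
        q=[[-35+c*a-sn*b,sn*a+c*b,84] for a,b in((-30.5,-7),(30.5,-7),(30.5,7),(-30.5,7))]
        pp=((proj("wrist",U(POSE,np.array(q)/1000))-[x0,y0]+.5)*s).astype(np.int32)
        cv2.polylines(o,[pp],True,col,1)
    return o
E
python3 - <<'E'
from h import *
im=viewer.snapshot("wrist");np.save("pics/k.npy",im)
cv2.imwrite("pics/k1.png",bar(im,[(-.2,(0,0,255)),(np.pi/2-.9,(255,0,0)),(-2.35,(0,255,0))],(240,110,100,100),6))
# unit axes in picture
print(proj("wrist",U(POSE,np.array([[-35,0,84],[-5,0,84],[-35,30,84]])/1000)))
E
```

```text
[[289.93703713 168.4111142 ]
 [266.71194122 168.29574866]
 [289.71270126 190.79316464]]
```

View pics/k1.png

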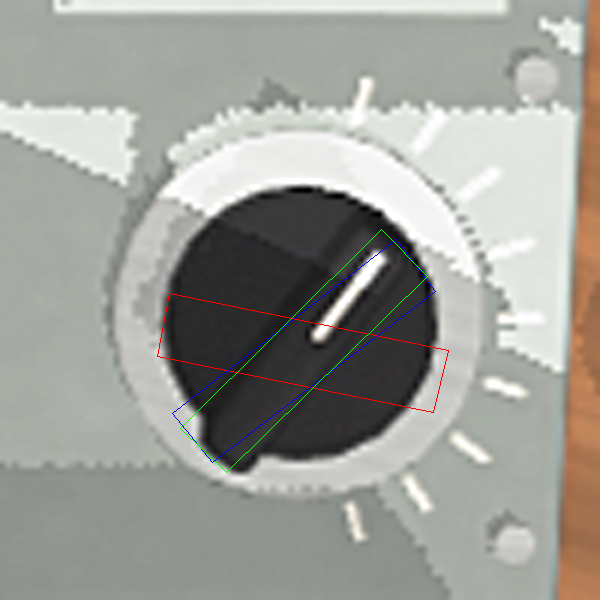

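Run:
```python
from h import *
im=np.load("pics/k.npy");box=(240,110,100,100)
o=bar(im,[(np.radians(-128),(0,255,0))],box,6)
t=np.linspace(0,2*np.pi,60)
for R,z,c in((32,52,(0,0,255)),(32,44,(255,0,255))):
    q=np.c_[-35+R*np.cos(t),R*np.sin(t),0*t+z]/1000
    pp=((proj("wrist",U(POSE,q))-[240,110]+.5)*6).astype(np.int32);cv2.polylines(o,[pp],True,c,1)
cv2.imwrite("pics/k2.png",o)
```

```text
(no output)
```

View pics/k2.png

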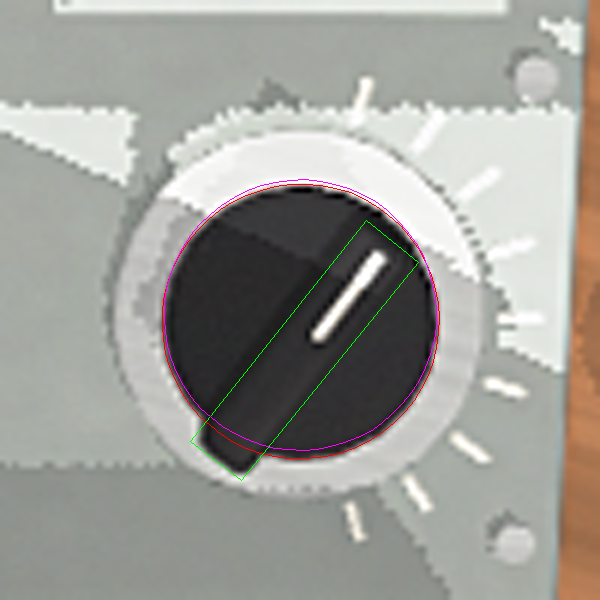

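Run:
```python
from h import *
W=lambda x,y,z:U(POSE,[[x/1000,y/1000,z/1000]])[0]
e=np.array([np.cos(np.radians(-128)),np.sin(np.radians(-128))])
print(rel(W(-85,-16,361),108.9-128))
for z in(250,105):print(rel(W(-85,-16,z),108.9-128))
print(rel(W(-35+20*e[0],20*e[1],105)))
```

```text
shift [1.46, 5.62, 0.04] toolx az 19.1 yaw 38.2 / 38.2
shift [1.46, 5.63, 11.14] toolx az 19.1 yaw 38.2 / 38.2
shift [1.45, 5.64, 25.64] toolx az 19.1 yaw 38.2 / 38.2
shift [1.44, 1.87, 25.65] toolx az 19.1
```

```bash
python3 -m inch '[[0.5,[0.5,2,0],8],[0.5,[1,4,0],16],[0.5,[1.45,5.6,0],24],[0.5,[1.45,5.6,0],32],[0.5,[1.45,5.6,0],38.2],[0.5,[1.45,5.6,4],38.2],[0.5,[1.45,5.6,8],38.2],[0.5,[1.45,5.6,12],38.2],[0.5,[1.45,5.6,16],38.2],[0.5,[1.45,5.6,20],38.2],[0.5,[1.45,5.6,23],38.2],[0.5,[1.45,5.6,25],38.2],[0.5,[1.45,5.6,25],38.2],[0.5,[1.45,5.6,25],38.2]]'
python3 - <<'E'
from h import *
st();ang()
W=lambda x,y,z:U(POSE,[[x/1000,y/1000,z/1000]])[0]
e=np.array([np.cos(np.radians(-128)),np.sin(np.radians(-128))])
print(rel(W(-35+20*e[0],20*e[1],105),108.9-128))
im=viewer.snapshot("wrist");cv2.imwrite("pics/w14.png",bar(im,[(np.radians(-128),(0,255,0))],(0,0,560,420),1))
im=viewer.snapshot("side");cv2.imwrite("pics/s14.png",cv2.resize(im[60:300,180:420,::-1],None,fx=2.4,fy=2.4))
E
```

```text
clock: 15.4
tool_pos: [0.549, -0.1283, 0.1116]
eef_rot: [0.986, -0.166, 0.0, -0.0]
contact_force: [0.3, 0.1, 0.2]
opening: 0.503
t 15.4 p [ 0.549  -0.1283  0.1116] F [0.3 0.1 0.2] M [ 0.06  0.01 -0.01] op 0.503 q7 [ 0.11  0.82  0.07  1.87 -0.11  0.45 -1.65]
unitframe TCP [-85.6 -16.2 111.6] a(bar=TCP) -0.21123397004918573 rad 176.40876276406124 (136.3)
shift [-2.4, -2.99, 0.66] toolx az -19.2 yaw -0.1 / -0.1
```

View pics/w14.png

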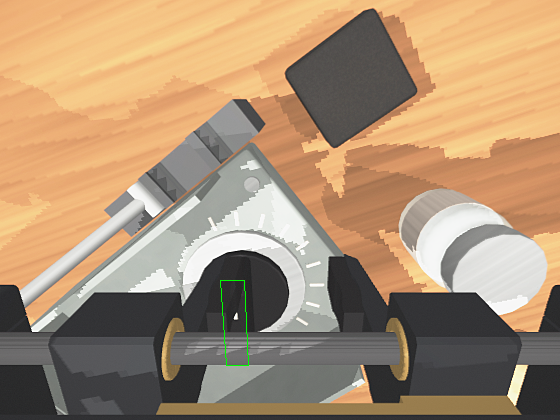

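View pics/s14.png

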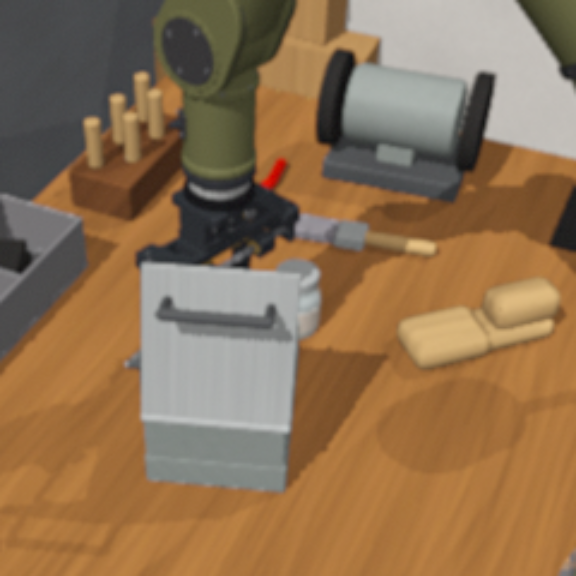

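q7 falls with clockwise turn and wouldn't have the range from here. I'll flip the tool by -180° clear of everything and then re-check.

```bash
python3 -m inch '[[0.5,[0,0,-1],0],[0.5,[0,0,-3],-8],[0.5,[0,0,-3],-16],[0.5,[0,0,-3],-24],[0.5,[0,0,-3],-32],[0.5,[0,0,-3],-40],[0.5,[0,0,-3],-48],[0.5,[0,0,-3],-56],[0.5,[0,0,-3],-64],[0.5,[0,0,-3],-72],[0.5,[0,0,-3],-80],[0.5,[0,0,-3],-88],[0.5,[0,0,-3],-90],[0.5,[0,0,-3],-90]]'; python3 -m inch '[[0.5,[0,0,0],-8],[0.5,[0,0,0],-16],[0.5,[0,0,0],-24],[0.5,[0,0,0],-32],[0.5,[0,0,0],-40],[0.5,[0,0,0],-48],[0.5,[0,0,0],-56],[0.5,[0,0,0],-64],[0.5,[0,0,0],-72],[0.5,[0,0,0],-80],[0.5,[0,0,0],-88],[0.5,[0,0,0],-90],[0.5,[0,0,0],-90],[0.5,[0,0,0],-90]]'
python3 - <<'E'
from h import *
st();ang()
W=lambda x,y,z:U(POSE,[[x/1000,y/1000,z/1000]])[0]
e=np.array([np.cos(np.radians(-128)),np.sin(np.radians(-128))])
for z in(105,72):print(rel(W(-35+20*e[0],20*e[1],z),108.9+52))
im=viewer.snapshot("wrist");cv2.imwrite("pics/w15.png",bar(im,[(np.radians(-128),(0,255,0))],(0,0,560,420),1))
E
```

```text
clock: 16.9
tool_pos: [0.549, -0.1297, 0.1422]
eef_rot: [0.816, 0.578, 0.0, 0.001]
contact_force: [0.5, -0.1, -1.0]
opening: 0.497
clock: 18.3
tool_pos: [0.5487, -0.1294, 0.1413]
eef_rot: [0.169, 0.986, -0.0, 0.0]
contact_force: [0.3, 0.6, -0.2]
opening: 0.499
t 18.3 p [ 0.5487 -0.1294  0.1413] F [ 0.3  0.6 -0.2] M [ 0.02 -0.09  0.03] op 0.499 q7 [ 0.58  0.87 -0.77  1.83  0.84  0.8   0.6 ]
unitframe TCP [-86.6 -15.5 141.3] a(bar=TCP) -0.049233770774003094 rad 182.53926535035882 (136.3)
shift [2.41, 3.1, 3.62] toolx az 160.6 yaw -0.3 / -0.3
shift [2.41, 3.1, 6.92] toolx az 160.6 yaw -0.3 / -0.3
```

View pics/w15.png

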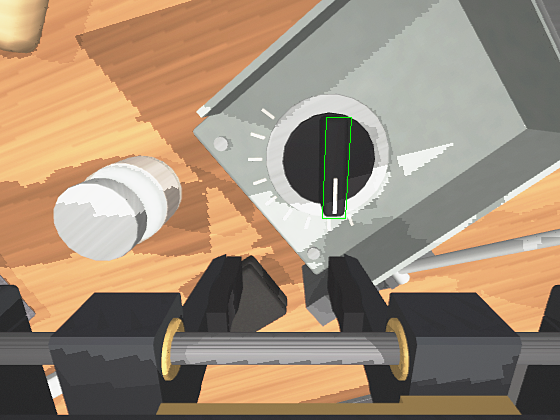

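```bash
python3 -m inch '[[0.5,[1.2,1.5,1.5],0],[0.5,[2.4,3.1,3],0],[0.5,[2.4,3.1,3.4],0],[0.5,[2.4,3.1,3.4],0],[0.5,[2.4,3.1,5],0],[0.5,[2.4,3.1,6.9],0],[0.5,[2.4,3.1,6.9],0],[0.5,[2.4,3.1,6.9],0]]'
python3 - <<'E'
from h import *
st();ang()
W=lambda x,y,z:U(POSE,[[x/1000,y/1000,z/1000]])[0]
e=np.array([np.cos(np.radians(-128)),np.sin(np.radians(-128))])
for z in(72,):print(rel(W(-35+20*e[0],20*e[1],z),108.9+52))
im=viewer.snapshot("wrist");cv2.imwrite("pics/w16.png",bar(im,[(np.radians(-128),(0,255,0))],(0,0,560,420),1))
im=viewer.snapshot("side");cv2.imwrite("pics/s16.png",cv2.resize(im[60:300,180:420,::-1],None,fx=2.4,fy=2.4))
E
```

```text
clock: 19.15
tool_pos: [0.5367, -0.093, 0.0726]
eef_rot: [0.168, 0.986, -0.0, 0.0]
contact_force: [-0.1, -0.7, 0.0]
opening: 0.497
t 19.15 p [ 0.5367 -0.093   0.0726] F [-0.1 -0.7  0. ] M [ 0.02 -0.13 -0.03] op 0.497 q7 [ 0.46  0.95 -0.66  1.92  0.99  0.64  0.39]
unitframe TCP [-48.3 -15.9  72.6] a(bar=TCP) -0.46616631869267744 rad 140.07779837650665 (136.3)
shift [0.07, 0.07, 0.06] toolx az 160.7 yaw -0.2 / -0.2
```

View pics/w16.png

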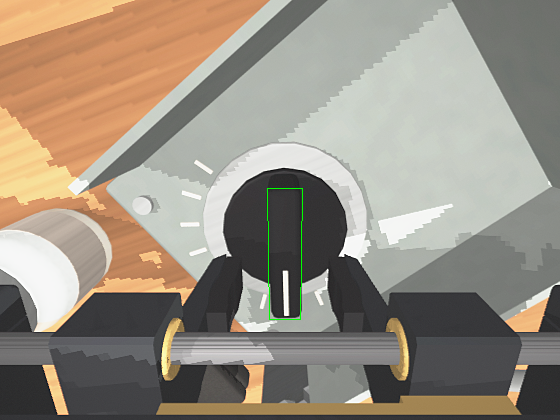

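View pics/s16.png

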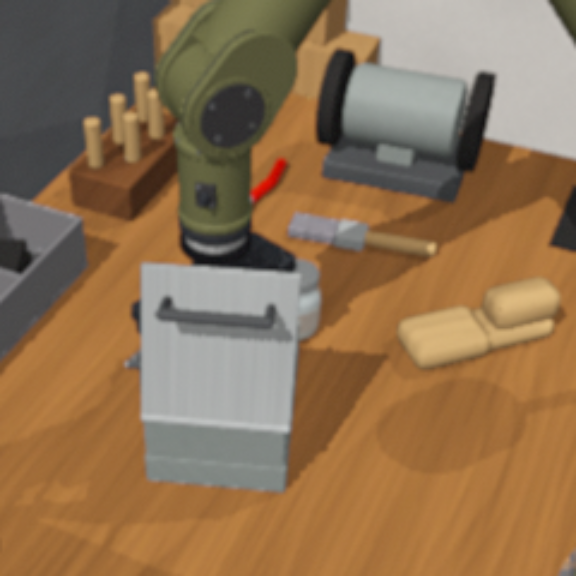

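The bar is centred between the jaws and aligned. I'll grip it and turn 40° along the arc (20.7 mm offset).

```bash
python3 -m inch '[[1,[0,0,0],0],[1,[0,0,0],0],[1,[0,0,0],0],[1,[0,0,0],0],[1,[0,0,0],0],[1,[0,0,0],0],[1,[0.01,-0.14,0],4],[1,[0.02,-0.29,0],8],[1,[0.05,-0.43,0],12],[1,[0.08,-0.57,0],16],[1,[0.12,-0.71,0],20],[1,[0.18,-0.84,0],24],[1,[0.24,-0.97,0],28],[1,[0.31,-1.1,0],32],[1,[0.4,-1.22,0],36],[1,[0.48,-1.33,0],40],[1,[0.48,-1.33,0],40]]' 20
python3 - <<'E'
from h import *
st();ang();print(rel((0,0,0)))
im=viewer.snapshot("wrist");cv2.imwrite("pics/w17.png",bar(im,[(np.radians(-168),(0,255,0))],(0,0,560,420),1))
im=viewer.snapshot("side");cv2.imwrite("pics/s17.png",cv2.resize(im[60:300,180:420,::-1],None,fx=2.4,fy=2.4))
E
```

```text
clock: 20.95
tool_pos: [0.5275, -0.1033, 0.0723]
eef_rot: [0.494, 0.869, -0.0, 0.0]
contact_force: [0.1, -0.9, 2.1]
opening: 0.155
t 20.95 p [ 0.5275 -0.1033  0.0723] F [ 0.1 -0.9  2.1] M [-0.31 -0.15 -0.04] op 0.155 q7 [ 0.39  0.9  -0.48  1.95  0.85  0.51 -0.17]
unitframe TCP [-55.1  -3.9  72.3] a(bar=TCP) -0.4607463876245714 rad 146.82726513546336 (136.3)
shift [35.84, -40.07, 7.19] toolx az 120.7
```

View pics/w17.png

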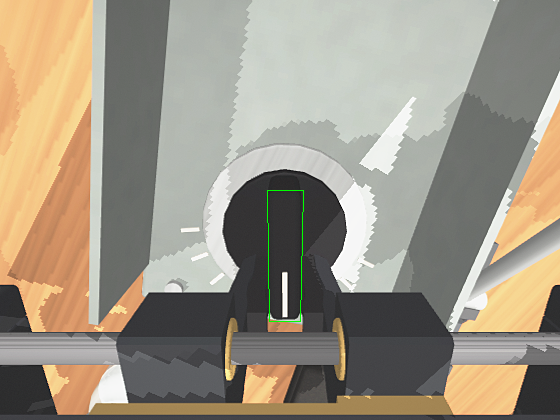

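View pics/s17.png

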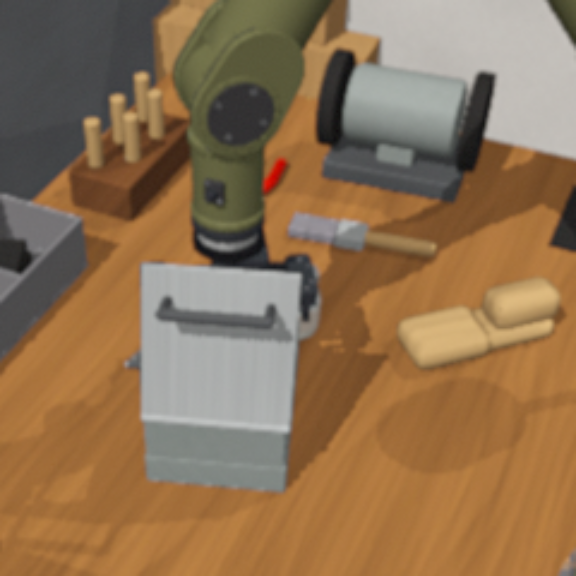

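The knob followed, the force is low and the cover is unmoved. I'll continue.

```bash
python3 -m inch '[[1,[0.01,-0.14,0],4],[1,[0.02,-0.29,0],8],[1,[0.05,-0.43,0],12],[1,[0.08,-0.57,0],16],[1,[0.12,-0.71,0],20],[1,[0.18,-0.84,0],24],[1,[0.24,-0.97,0],28],[1,[0.31,-1.1,0],32],[1,[0.4,-1.22,0],36],[1,[0.48,-1.33,0],40],[1,[0.48,-1.33,0],40]]' 20
python3 - <<'E'
from h import *
st();ang();print(rel((0,0,0)))
im=viewer.snapshot("wrist");cv2.imwrite("pics/w18.png",bar(im,[(np.radians(-208),(0,255,0))],(0,0,560,420),1))
im=viewer.snapshot("side");cv2.imwrite("pics/s18.png",cv2.resize(im[60:300,180:420,::-1],None,fx=2.4,fy=2.4))
E
```

```text
clock: 22.15
tool_pos: [0.5142, -0.1059, 0.0723]
eef_rot: [0.762, 0.648, 0.0, 0.001]
contact_force: [1.7, -1.7, 1.6]
opening: 0.161
t 22.15 p [ 0.5142 -0.1059  0.0723] F [ 1.7 -1.7  1.6] M [-0.46 -0.38 -0.06] op 0.161 q7 [ 0.29  0.87 -0.29  1.99  0.65  0.37 -0.67]
unitframe TCP [-53.2   9.6  72.3] a(bar=TCP) -0.4628455825320623 rad 144.98020132477745 (136.3)
shift [2.23, -52.46, 7.15] toolx az 80.8
```

View pics/w18.png

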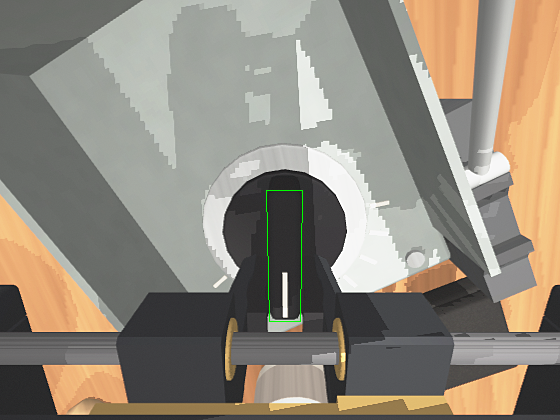

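View pics/s18.png

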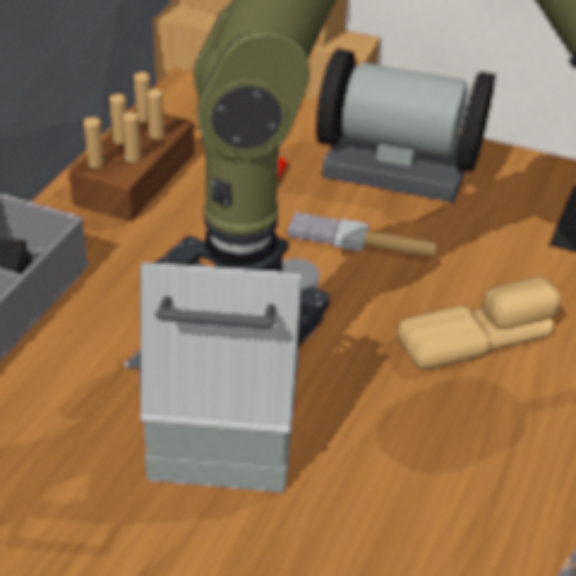

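```bash
python3 -m inch '[[1,[0.01,-0.14,0],4],[1,[0.02,-0.29,0],8],[1,[0.05,-0.43,0],12],[1,[0.08,-0.57,0],16],[1,[0.12,-0.71,0],20],[1,[0.18,-0.84,0],24],[1,[0.24,-0.97,0],28],[1,[0.24,-0.97,0],28]]' 20
python3 - <<'E'
from h import *
st();ang();print(rel((0,0,0)))
E
python3 -m inch '[[1,[0.01,-0.1,0],3],[1,[0.02,-0.22,0],6],[1,[0.02,-0.22,0],6]]' 20
python3 - <<'E'
from h import *
st();ang();print(rel((0,0,0)))
E
```

```text
clock: 23.05
tool_pos: [0.5052, -0.1022, 0.0723]
eef_rot: [0.896, 0.445, 0.001, 0.001]
contact_force: [3.6, -2.6, 2.6]
opening: 0.157
t 23.05 p [ 0.5052 -0.1022  0.0723] F [ 3.6 -2.6  2.6] M [-0.68 -0.6  -0.09] op 0.157 q7 [ 0.21  0.85 -0.17  2.02  0.45  0.3  -0.99]
unitframe TCP [-46.8  16.8  72.3] a(bar=TCP) -0.47021727434182303 rad 138.6264923875028 (136.3)
shift [-22.42, -46.43, 7.13] toolx az 52.8
clock: 23.35
tool_pos: [0.5037, -0.1008, 0.0723]
eef_rot: [0.918, 0.397, 0.001, 0.001]
contact_force: [3.3, -2.8, 2.2]
opening: 0.157
t 23.35 p [ 0.5037 -0.1008  0.0723] F [ 3.3 -2.8  2.2] M [-0.81 -0.71 -0.15] op 0.157 q7 [ 0.2   0.85 -0.15  2.03  0.41  0.29 -1.05]
unitframe TCP [-44.9  17.8  72.3] a(bar=TCP) -0.47227765686258893 rad 136.83435889777314 (136.3)
shift [-27.11, -43.65, 7.12] toolx az 46.8
```

```bash
python3 - <<'E'
from h import *
im=viewer.snapshot("wrist");cv2.imwrite("pics/w19.png",bar(im,[(np.radians(-242),(0,255,0))],(0,0,560,420),1))
im=viewer.snapshot("side");cv2.imwrite("pics/s19.png",cv2.resize(im[60:300,180:420,::-1],None,fx=2.4,fy=2.4))
E
for i in 1; do python3 -m inch '[[1,[0.01,-0.1,0],3],[1,[0.01,-0.14,0],4],[1,[0.01,-0.14,0],4]]' 20; python3 -c "
from h import *
st();ang();print(rel((0,0,0)))"; done
python3 -m inch '[[1,[0.01,-0.1,0],3],[1,[0.01,-0.14,0],4],[1,[0.01,-0.14,0],4]]' 20; python3 -c "
from h import *
st();ang();print(rel((0,0,0)))"
```

```text
clock: 23.75
tool_pos: [0.5027, -0.0998, 0.0723]
eef_rot: [0.931, 0.365, 0.001, 0.001]
contact_force: [2.9, -4.6, 1.9]
opening: 0.157
t 23.75 p [ 0.5027 -0.0998  0.0723] F [ 2.9 -4.6  1.9] M [-0.82 -0.77 -0.1 ] op 0.157 q7 [ 0.19  0.85 -0.14  2.03  0.38  0.28 -1.09]
unitframe TCP [-43.7  18.5  72.3] a(bar=TCP) -0.47394340570346116 rad 135.62131313589705 (136.3)
shift [-30.07, -41.52, 7.12] toolx az 42.8
clock: 24.05
tool_pos: [0.5017, -0.0988, 0.0723]
eef_rot: [0.943, 0.333, 0.001, 0.001]
contact_force: [3.4, -4.1, 2.8]
opening: 0.157
t 24.05 p [ 0.5017 -0.0988  0.0723] F [ 3.4 -4.1  2.8] M [-0.87 -0.77 -0.13] op 0.157 q7 [ 0.18  0.85 -0.12  2.04  0.35  0.27 -1.13]
unitframe TCP [-42.4  19.   72.3] a(bar=TCP) -0.47550563185671074 rad 134.3471547690431 (136.3)
shift [-32.89, -39.17, 7.12] toolx az 38.8
```

View pics/w19.png

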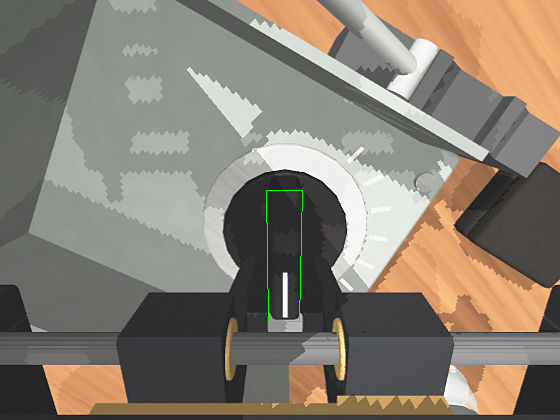

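View pics/s19.png

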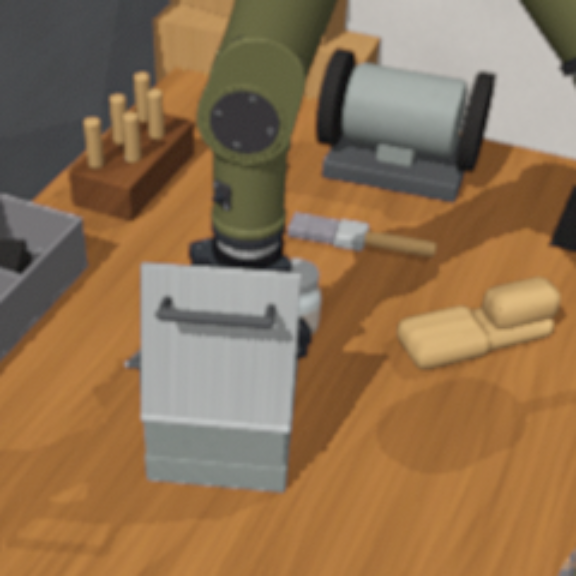

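```bash
python3 -m inch '[[1,[0.01,-0.1,0],3],[1,[0.01,-0.14,0],4],[1,[0.01,-0.14,0],4]]' 20 | tail -2; python3 -c "
from h import *
st();print(rel((0,0,0)))"
python3 -m inch '[[1,[0.01,-0.1,0],3],[1,[0.01,-0.14,0],4],[1,[0.01,-0.14,0],4]]' 20| tail -2; python3 -c "
from h import *
st();print(rel((0,0,0)))"
```

```text
contact_force: [4.4, -4.1, 2.7]
opening: 0.156
t 24.35 p [ 0.5009 -0.0977  0.0723] F [ 4.4 -4.1  2.7] M [-0.84 -0.69 -0.15] op 0.156 q7 [ 0.17  0.85 -0.11  2.04  0.32  0.26 -1.17]
shift [-35.54, -36.64, 7.12] toolx az 34.8
contact_force: [4.8, -6.9, 1.4]
opening: 0.165
t 24.65 p [ 0.5008 -0.0973  0.0723] F [ 4.8 -6.9  1.4] M [-1.4  -0.88  0.5 ] op 0.165 q7 [ 0.16  0.85 -0.09  2.04  0.29  0.26 -1.21]
shift [-37.96, -34.12, 7.05] toolx az 30.9
```

Mz jumped to 0.5 N·m and the TCP stalled at about 127° of turn, so that's the stop. I'll press slightly with a firmer grip to confirm.

```bash
python3 -m inch '[[1,[0,-0.03,0],1],[1,[0,-0.03,0],1],[1,[0,-0.03,0],1]]' 35 | tail -2
python3 - <<'E'
from h import *
st();ang();print(rel((0,0,0)))
im=viewer.snapshot("wrist");cv2.imwrite("pics/w20.png",bar(im,[(np.radians(-255),(0,255,0))],(180,120,210,210),3))
E
```

```text
contact_force: [5.3, -7.4, 1.0]
opening: 0.159
t 24.95 p [ 0.5008 -0.0973  0.0723] F [ 5.3 -7.4  1. ] M [-1.58 -0.95  0.81] op 0.159 q7 [ 0.16  0.85 -0.09  2.04  0.28  0.26 -1.22]
unitframe TCP [-40.7  19.4  72.3] a(bar=TCP) -0.4774086830534654 rad 132.6805664973034 (136.3)
shift [-38.5, -33.51, 7.04] toolx az 30.0
```

View pics/w20.png

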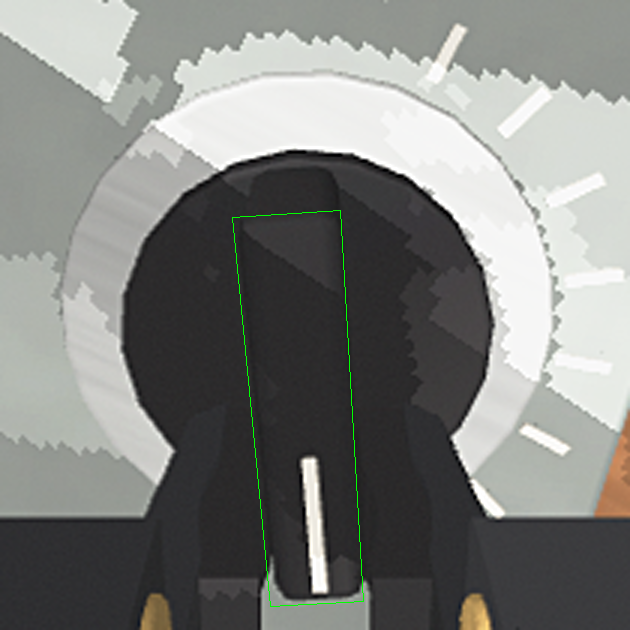

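The pointer line sits about 4° behind the jaws and Mz is 0.81 N·m. The knob has stopped and the grip is slipping, so the hard stop is confirmed. Release, back out towards -X, then up.

```bash
python3 -m inch '[[0.3,[0,0,0],0],[0.3,[0,0,0],0],[0.3,[0,0,0],0],[0.3,[0,0,0],0],[0.3,[0,0,0],0],[0.3,[0,0,0],0],[0.3,[0,0,0],0],[0.3,[-0.2,1,0],0],[0.3,[-0.2,1.2,0],0],[0.3,[-0.2,1.2,-2],0],[0.3,[-0.2,1.2,-5],0],[0.3,[-0.2,1.2,-5],0],[0.3,[-0.6,3.2,-5],0],[0.3,[-1.2,6,-5],0],[0.3,[-1.5,8,-5],0],[0.3,[-1.5,8,-5],0]]'
python3 - <<'E'
from h import *
st();ang()
im=viewer.snapshot("wrist");cv2.imwrite("pics/w21.png",bar(im,[(np.radians(-255),(0,255,0))],(0,0,560,420),1))
im=viewer.snapshot("side");cv2.imwrite("pics/s21.png",cv2.resize(im[60:300,180:420,::-1],None,fx=2.4,fy=2.4))
E
```

```text
clock: 26.6
tool_pos: [0.5261, -0.1766, 0.1216]
eef_rot: [0.967, 0.254, 0.0, 0.001]
contact_force: [0.1, -0.5, 0.2]
opening: 0.7
t 26.6 p [ 0.5261 -0.1766  0.1216] F [ 0.1 -0.5  0.2] M [ 0.02 -0.01 -0.  ] op 0.7 q7 [ 0.34  0.79 -0.18  1.89  0.28  0.48 -1.08]
unitframe TCP [-123.9   21.2  121.6] a(bar=TCP) -0.18189170833927606 rad 215.56013200431698 (136.3)
```

View pics/w21.png

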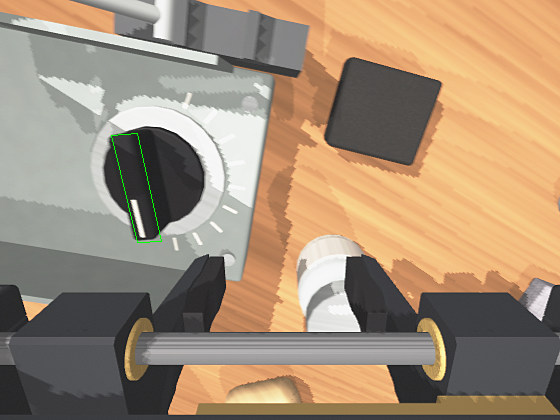

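View pics/s21.png

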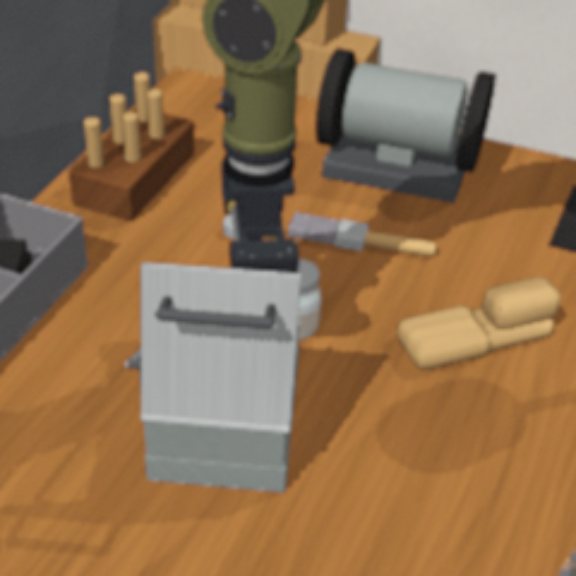

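```bash
python3 -m inch '[[0.3,[0,2,-4],0],[0.3,[0,4,-8],0],[0.3,[0,7,-12],0],[0.3,[0,10,-16],0],[0.3,[0,13,-20],0],[0.3,[0,16,-20],0],[0.3,[0,20,-20],0],[0.3,[0,24,-20],0],[0.3,[0,24,-20],0],[0.3,[0,24,-20],0]]'
python3 - <<'E'
from h import *
st()
a=cv2.imread("pics/top0.png");b=viewer.snapshot("top")[:,:,::-1]
cv2.imwrite("pics/top_end.png",b)
s=viewer.snapshot("side")
cv2.imwrite("pics/s22.png",wire("side",s,POSE,a=1.27,s=2,box=(100,0,400,300)))
for n in("jar","heel_block","tin"):
    for d in viewer.outline_of("top",n)[:1]:print(n,d["p"],d["bbox"])
E
```

```text
clock: 27.7
tool_pos: [0.645, -0.3792, 0.3203]
eef_rot: [0.966, 0.257, -0.001, -0.001]
contact_force: [-0.5, 1.0, -0.2]
opening: 0.699
t 27.7 p [ 0.645  -0.3792  0.3203] F [-0.5  1.  -0.2] M [ 0.02 -0.   -0.02] op 0.699 q7 [ 0.57  0.84 -0.26  1.01  0.2   1.32 -0.7 ]
jar 0.83 [345.0, 204.1, 20.9, 24.5]
heel_block 0.74 [329.8, 171.7, 24.6, 22.0]
tin 0.84 [173.9, 140.8, 23.4, 24.1]
```

View pics/top_end.png

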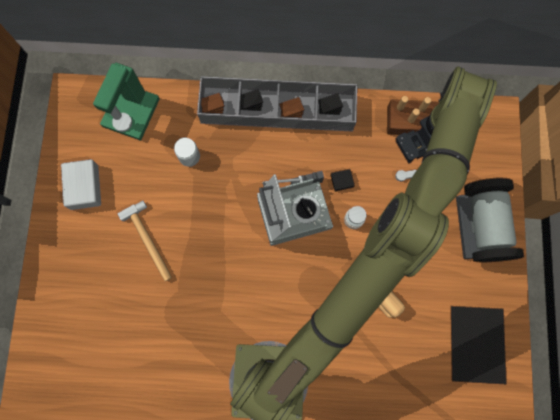

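View pics/s22.png

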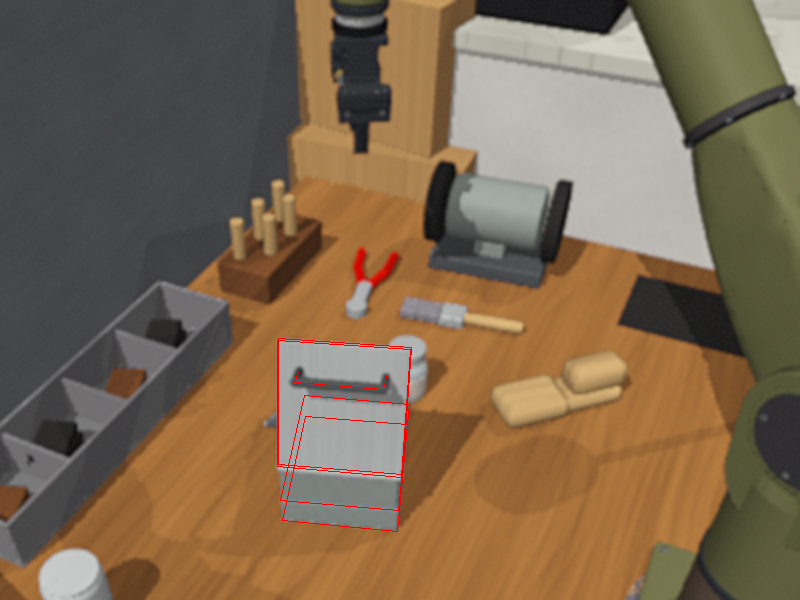

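The cover matches 1.27 rad in the overlay. The jar (356,217), heel block (343,180) and the other things in view are where they were, and the arm is clear of everything. Handing in.

```bash
python3 -c "
from plant import r
print(r.finish_job())"
```

```text
the job is handed in; nothing more can be done
None
```

The job is handed in at about 28 s on the clock; it reported no verdict.

- **Cover:** I raised it by the handle to about 0.91 rad, lowered it onto the lower notch (about 0.70 rad) and let go, and it held. I took the handle again, raised it to 1.43 rad, lowered it onto the upper notch (about 1.27 rad) and let go. The last side view matches a 1.27 rad overlay to within a pixel or two.
- **Knob:** I turned it about 127° clockwise until it stopped. The moment jumped from about -0.15 to 0.8 N·m while the TCP stalled and the grip began to slip, and after release the knob stayed where it was left.
- **Bench:** In the final top view the jar, heel block, tin and hammer are where they started. The arm covers parts of the shoe last, pliers and brush there, but the side view shows those three unmoved. The arm is clear, with contact force about 1 N (its no-contact level). The wrist forces I read at the end of each move stayed below about 17 N.

The calibrations disagreed by 1–2 px (up to about 0.5° of unit yaw), which never mattered. I first approached the knob with the tool facing the wrong way for joint 7's range. I turned it half round well clear of everything before gripping.

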